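# Put the short columns away from the clip strip

## Task

Pull the two short columns out of the sloping spring-clip strip, one at a time, laying each one down flat on the floor of the open drawer (not dropped in, and not on top of the other) before you pull the next. Then push the drawer fully shut. Leave the long column clipped where it is and do not disturb the other things on the bench.

Things in the scene. Friction and masses are not known exactly. Their poses are not given: they have to be found in the camera images.
- short_a: SHORT column, 130 mm long, 0.14 kg (varies): bare steel tube, 20 mm diameter, a hexagonal dark steel nut (30 mm across flats, 21 mm long) on each end. Origin on the axis at mid-length, x along the tube. Clipped in the strip at the start, its x uphill, its z square to the slope (25 degrees from vertical, leaning downhill): pull it out along z. Its place in the row varies.
- short_b: The other short column, exactly like short_a.
- long: The LONG column, 175 mm long over all, 0.19 kg, otherwise like the short ones and clipped in the same way and at the same height; stays clipped.
- clip_strip: Fixed aluminium plate, 170 mm up the slope and 198 mm wide, at 25 degrees, about 86 mm high at its high side, which is the far left as the robot sees it. Three columns lie side by side on it, running up the slope, 70 mm apart. Origin on the worktop under the plate's centre; x level, towards the high side, y along the row. A clipped column's origin is 13 mm before (-x) and 77 mm above this origin.
- clip_mid (a point): Middle of the row, at the height of the tubes' axes, 30 mm off the plate. Each tube is held by two pairs of sprung steel jaws, 28 to 40 mm either side of mid-length, reaching 25 mm sideways from the axis and 22 mm above it; the tube between them is free for fingers. Breaking a column out takes about 10 to 18 N square to the slope in the first 5 mm, then less; free after 25 mm.
- unit_drawer0 (a joint): How far the drawer of the low grey drawer unit stands open, m: 0 fully shut, about 0.162 to 0.172 at the start. It slides against about 1 N of friction plus 4 N per m/s and stays where it is left. Unit: fixed, 250 mm deep, 220 mm wide, 100 mm high.
- drawer_floor (a point): Point on the drawer's inner floor (22 mm above the worktop), moving with it, on its centre line; x points to the back (shutting direction), y across, z up. Inside the drawer spans x -77 to +127 mm and y -89 to +89 mm here; its sides are 56 mm high. At the start the part from x = -77 to at least +78 mm is open above, the rest lies under the unit's top.
- drawer_front (a point): Centre of the outside of the drawer's white front panel, moving with it, 56 mm above the worktop; x points inwards (shutting direction), y across. Panel 214 mm wide, 15 to 88 mm above the worktop. A steel bar handle (11 mm thick, 110 mm long) runs across it, its axis 35 mm out (x = -35 mm) and 62 mm above the worktop; push on the panel or the bar to shut the drawer.
- pot: Bystander: specimen pot with an orange cap, 63 mm across, 61 mm high, on the drawer unit's top; origin at its underside.
- timer: Bystander: small white lab timer, 50 x 62 x 21 mm, lying on the drawer unit's top; origin at its underside.
- tape: Bystander: roll of tape, 72 mm across, 24 mm high, lying on the worktop; origin at its underside.
- forceps: Bystander: steel forceps, 128 mm long, lying flat on the worktop; origin at mid-length on the worktop.

How it is judged (in metres and radians):
On the way, in this order (a step that is already met when the one before it is completed fails the run):
1. one short column is out of its clips while the other is still clipped (((distance of short_a from where it was at the start of the episode above 0.06 m and distance of short_b from where it was at the start of the episode below 0.012 m) or (distance of short_b from where it was at the start of the episode above 0.06 m and distance of short_a from where it was at the start of the episode below 0.012 m))), for 0.1 s.
2. that column lies released, flat on the drawer floor, the other still clipped ((((x of short_a in the frame of drawer_floor between -0.05 and 0.11 m and y of short_a in the frame of drawer_floor between -0.085 and 0.085 m and z of short_a in the frame of drawer_floor between 0.005 and 0.026 m and angle between short_a's own x axis and vertical between 1.45 and 1.69 rad) and (contact force between the fingers and short_a below 0.05 N and linear speed of short_a below 0.03 m/s) and distance of short_b from where it was at the start of the episode below 0.012 m) or ((x of short_b in the frame of drawer_floor between -0.05 and 0.11 m and y of short_b in the frame of drawer_floor between -0.085 and 0.085 m and z of short_b in the frame of drawer_floor between 0.005 and 0.026 m and angle between short_b's own x axis and vertical between 1.45 and 1.69 rad) and (contact force between the fingers and short_b below 0.05 N and linear speed of short_b below 0.03 m/s) and distance of short_a from where it was at the start of the episode below 0.012 m))), for 0.2 s.
3. the second short column is out of its clips (distance of each of short_a, short_b from where it was at the start of the episode above 0.06 m), for 0.1 s.
4. both short columns lie released, flat on the drawer floor, the drawer still open (x of short_a in the frame of drawer_floor between -0.05 and 0.11 m and y of short_a in the frame of drawer_floor between -0.085 and 0.085 m and z of short_a in the frame of drawer_floor between 0.005 and 0.026 m and angle between short_a's own x axis and vertical between 1.45 and 1.69 rad and x of short_b in the frame of drawer_floor between -0.05 and 0.11 m and y of short_b in the frame of drawer_floor between -0.085 and 0.085 m and z of short_b in the frame of drawer_floor between 0.005 and 0.026 m and angle between short_b's own x axis and vertical between 1.45 and 1.69 rad and contact force between the fingers and short_a below 0.05 N and linear speed of each of short_a, short_b below 0.03 m/s and contact force between the fingers and short_b below 0.05 N and value of joint unit_drawer0 above 0.1 m), for 0.2 s.
5. the drawer is shut (value of joint unit_drawer0 below 0.006 m), for 0.2 s.
At the end, for the whole second after the job is handed in: Both short columns lie released and at rest flat on the drawer floor (axis within 7 degrees of level, not stacked), the drawer is shut to within 6 mm, and the long column is still clipped within 12 mm of where it started (x of short_a in the frame of drawer_floor between -0.05 and 0.11 m and y of short_a in the frame of drawer_floor between -0.085 and 0.085 m and z of short_a in the frame of drawer_floor between 0.005 and 0.026 m and angle between short_a's own x axis and vertical between 1.45 and 1.69 rad and x of short_b in the frame of drawer_floor between -0.05 and 0.11 m and y of short_b in the frame of drawer_floor between -0.085 and 0.085 m and z of short_b in the frame of drawer_floor between 0.005 and 0.026 m and angle between short_b's own x axis and vertical between 1.45 and 1.69 rad and contact force between the fingers and short_a below 0.05 N and linear speed of each of short_a, short_b below 0.03 m/s and contact force between the fingers and short_b below 0.05 N and value of joint unit_drawer0 below 0.006 m and distance of long from where it was at the start of the episode below 0.012 m); the robot touches nothing.
It fails at once if the long column is pulled or knocked out of place (more than 15 mm) (distance of long from where it was at the start of the episode above 0.015 m).
It fails at once if a short column is dropped or thrown (faster than 0.8 m/s with no finger on it) ((linear speed of short_a above 0.8 m/s and contact force between the fingers and short_a below 0.05 N) or (linear speed of short_b above 0.8 m/s and contact force between the fingers and short_b below 0.05 N)).
It fails at once if a bystander (pot, timer, tape, forceps) is moved more than 30 mm (distance of any of pot, timer, tape, forceps from where it was at the start of the episode above 0.03 m).
It also fails if it takes over 69 s, if anything falls off the work surface, if the arm or the gripper's body presses on something with over 40 N, if the wrist force passes 120 N, or if a joint passes its speed limit or range.

## Robot

A 7-joint arm with a two-finger parallel gripper is mounted at the origin on a cart in front of the work surface, level with it; the furniture and walls round the work are solid. World frame = base frame: x ahead of the robot, y to its left, z up, the work surface at z = 0. Lengths are in mm, angles in rad, forces in N, time in s.
With the tool pointing down it reaches from about 400 to 850 mm from the base axis. Payload 4.5 kg.
Tool frame: the origin (TCP) lies midway between the tips of the shut fingers; the grasp point (between the pads) lies 19 mm behind it; z points along the fingers, y is the line along which they close (so a half turn about z gives the same grasp; the last joint's range is limited). The gripper opens to 85 mm and grips with 20 to 120 N. Pads are 22 mm wide; open, the fingers measure 114 mm over their backs; the gripper's body (76 mm by 85 mm) begins 54 mm behind the grasp point. The pads swing forward as they close: fully open they stand 13 mm farther back than shut.
Start: joints at [-1.27, 0.689, -0.195, 1.565, 0.157, 0.902, -0.215], TCP at [164.758, 602.917, 231.317] pointing down, gripper open.
Joint ranges: [-3.01, 3.01], [-0.46, 2.08], [-1.47, 1.51], [0.13, 2.56], [-1, 4.14], [0.04, 2.09], [-2.66, 2.66]. Speed limits (rad/s): [2.57, 2.57, 3.14, 3.14, 3.14, 3.14, 3.14].

## Interface

Orientations are given as a rotation vector (axis times angle).
In Python, from station import robot gives the robot as it stands. The module is installed in compiled form; this text tells all that it offers.
- The arm moves only by the shell command python3 -m creep 'ROWS' [FORCE]. ROWS is JSON, a list of rows, each an object with "claw": the finger opening in cm, from 0 to 8.54; "translation": the shift along the world's x, y, z in cm, a list of three; "delta_rot": the turn, a rotation vector about the world's x, y, z in rad, a list of three. A call has 1 to 8 rows; each row is the pose to reach, as a shift and turn from the pose commanded when the call began; what a row does not reach only later rows make up. A row lasts 1/10 s, in which the tool goes at most 50 mm and 8.59 degrees, less where a joint would pass 70% of its speed; a pose out of reach is approached as far as the arm can. A call with a gripper value outside its range is refused whole. The fingers move at their own pace and stop on an object; FORCE is the grip in N (left out, the last holds). Time passes only in rows, so rows that repeat a pose let the fingers close. It gives the time, the measured TCP pose, the force, the opening and the grip force at its end, in the units of the state.
- robot.sense(): the state, without advancing time (a new reading comes with each control period).
- robot.capture(name): name is "scene" or "top"; returns the picture (384x512x3 uint8, red, green, blue); there is no depth.
- robot.get_calibration(name): a dict with "vfov" (degrees; the focal length in pixels is half the picture's height over the tangent of half this angle, whatever the lens; pixels are square), "cx", "cy" (the principal point, pixels), "world_from_camera" (4x4, takes a point from camera to world coordinates). Camera axes: x right, y up, looking along -z (the intrinsics and any distortion apply to the point x, -y, -z); pixel columns grow to the right and rows downward; lengths in mm; the calibration is good to about 2 mm. A picture is of the moment at which its call begins. get_calibration takes no time and is no camera call.
- robot.finish_job(): hands the job in; it is judged then, once.
The state is a dict: "time": time; "qpos": joint angles; "qd": joint speeds; "joint_torque": joint torques, N m; "tool_pos": TCP position; "orientation": TCP orientation; "ft_force": force on the tool from outside, world axes, zero at the start; "moment": the same for the moment, N m; "grip_width": finger opening in mm; "grip_force": force on a finger pad.
Only numpy, scipy, OpenCV 4.12 (cv2) and the standard library are available. Lean on these libraries where they do the work, as an engineer would, in place of code of your own. Each camera call takes 0.05 s, during which the arm holds its last target. There are 200 camera calls.

## Working session

There is one attempt and no reset: what is moved stays moved. The work goes in short steps, Python scripts to look and compute and a shell command to move; the robot and the scene stay as the last step left them, time stands still between calls to the robot, and variables do not carry over. Pictures are saved under pics/ and viewed, at most 10 in all, crops included, and the job is handed in when it is done.

```bash
mkdir -p pics
cat > h.py <<'E'
import numpy as np, cv2
from station import robot
def snap(n,f):
    im=robot.capture(n); cv2.imwrite('pics/'+f,im[:,:,::-1]); return im
def ray(n,u,v):
    c=robot.get_calibration(n); f=192/np.tan(np.radians(c['vfov']/2))
    T=np.array(c['world_from_camera']); d=T[:3,:3]@np.array([(u-c['cx'])/f,-(v-c['cy'])/f,-1]); return T[:3,3],d
def onz(n,u,v,z):
    o,d=ray(n,u,v); return (o+d*(z-o[2])/d[2]).round(1)
def proj(n,p):
    c=robot.get_calibration(n); f=192/np.tan(np.radians(c['vfov']/2))
    T=np.array(c['world_from_camera']); q=T[:3,:3].T@(np.array(p)-T[:3,3]); return np.round([c['cx']-f*q[0]/q[2],c['cy']+f*q[1]/q[2]],1)
E
python3 - <<'E'
from h import *
for n in('scene','top'):
    snap(n,n+'0.png'); c=robot.get_calibration(n); print({k:(np.array(v).round(3).tolist()) for k,v in c.items()})
print(robot.sense())
E
```

```text
{'vfov': 50.659, 'cx': 257.903, 'cy': 190.06, 'world_from_camera': [[-0.6, 0.375, -0.707, -369.621], [-0.8, -0.252, 0.545, 601.849], [0.026, 0.892, 0.451, 652.58], [0.0, 0.0, 0.0, 1.0]]}
{'vfov': 42.431, 'cx': 258.72, 'cy': 194.629, 'world_from_camera': [[0.01, 0.997, -0.073, 347.507], [-1.0, 0.01, -0.003, -50.384], [-0.002, 0.073, 0.997, 1660.394], [0.0, 0.0, 0.0, 1.0]]}
{'time': 0.1, 'qpos': array([-1.27024533,  0.6899088 , -0.19454149,  1.56626232,  0.15729847,
        0.90252499, -0.21511652]), 'qd': array([-0.00038725, -0.00019937, -0.00239619, -0.00290023, -0.0012864 ,
        0.00093051,  0.00053976]), 'joint_torque': array([-3.26456553e-03, -5.40603840e+01, -1.27181042e+00, -1.58985597e+01,
        9.28414607e-03,  4.49031999e-03, -1.02545147e-05]), 'tool_pos': array([164.62375355, 602.30354477, 230.55343849]), 'orientation': array([-4.17633358e-01, -3.11359329e+00,  2.68140022e-03]), 'ft_force': array([-1.32118276,  0.20807478, -0.09288621]), 'moment': array([-0.0010755 ,  0.08337789,  0.04077629]), 'grip_force': 0.0, 'grip_width': 85.38082175353688}
```

View pics/scene0.png

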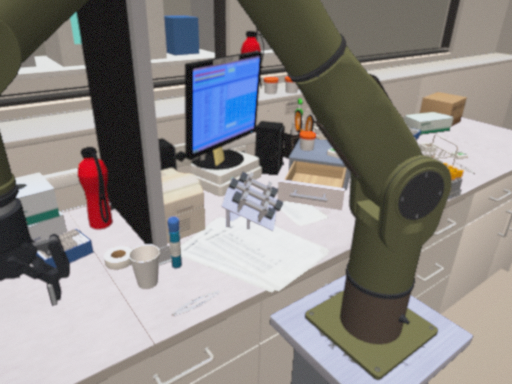

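View pics/top0.png

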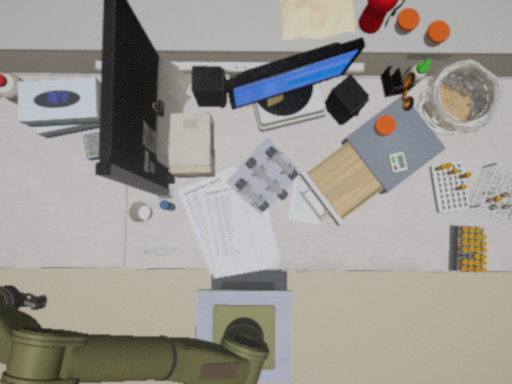

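The scene view shows the strip at about (252,200), the open drawer at (315,180) and a tall dark partition between the arm and the work. The top view shows the strip at about (264,176) and the drawer at (342,180). I'll zoom in on both next.

Run:
```python
from h import *
t=cv2.imread('pics/top0.png');s=cv2.imread('pics/scene0.png')
cv2.imwrite('pics/c0.png',np.hstack([cv2.resize(t[130:230,220:320],(400,400),interpolation=cv2.INTER_CUBIC),cv2.resize(s[160:240,210:290],(400,400),interpolation=cv2.INTER_CUBIC)]))
cv2.imwrite('pics/c1.png',cv2.resize(t[95:235,290:450],None,fx=4,fy=4,interpolation=cv2.INTER_CUBIC))
for p in [(105,0),(170,195)]:
  for z in(0,300,500): print(p,z,onz('top',*p,z))
print(onz('scene',162,250,0),onz('scene',140,220,0))
```

```text
(105, 0) 0 [1140.5  494.     0. ]
(105, 0) 300 [997.2 395.6 300. ]
(105, 0) 500 [901.7 330.1 500. ]
(170, 195) 0 [464.8 252.8   0. ]
(170, 195) 300 [443.6 198.  300. ]
(170, 195) 500 [429.5 161.5 500. ]
[509.8 248.6   0. ] [693.1 235.9   0. ]
```

View pics/c0.png

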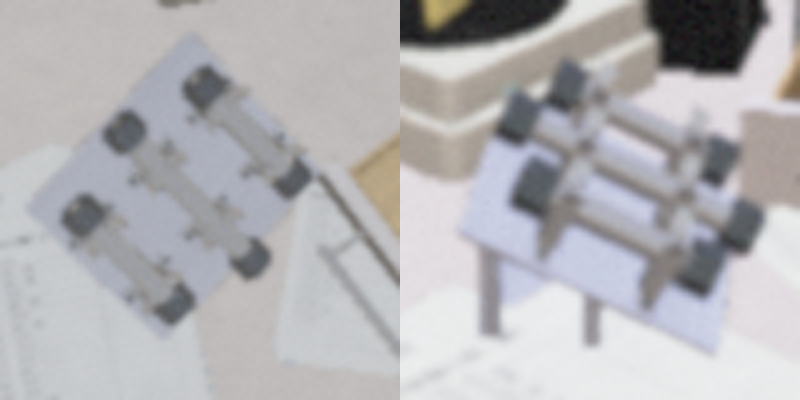

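View pics/c1.png

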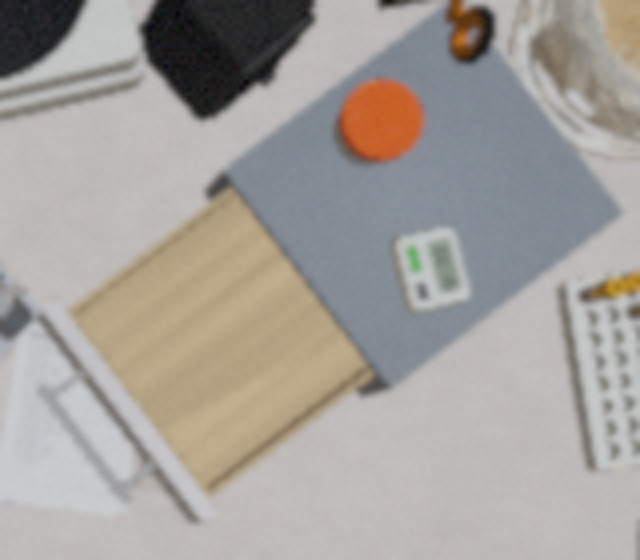

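The top crop shows the long column in the middle of the row, with a short one on each side. Their nut centres in the crop are (84,215)-(174,303) and (205,87)-(292,177). The drawer is open with handle and panel at lower left, and its panel edge sits close to the right-hand short column's low nut.

Run:
```python
from h import *
def tri(a,b):
    o1,d1=ray('top',*a);o2,d2=ray('scene',*b)
    s=np.linalg.lstsq(np.c_[d1,-d2],o2-o1,rcond=None)[0]; p,q=o1+s[0]*d1,o2+s[1]*d2
    return ((p+q)/2).round(1),np.linalg.norm(p-q).round(1)
c=lambda x,y:(220+x/4-.4,130+y/4-.4); sc=lambda x,y:(210+(x-400)/5-.4,160+y/5-.4); d=lambda x,y:(290+x/4-.4,95+y/4-.4)
print('foot',tri((170,195),(162,250)))
cols={'L':[(84,215),(174,303)],'M':[(125,131),(250,258)],'R':[(205,87),(292,177)]}
S={'L':[(537,188),(698,265)],'M':[(518,115),(743,225)],'R':[(568,84),(718,160)]}
for k,(a,b) in cols.items():
    h=(175-21)/2 if k=='M' else 54.5
    h*=np.sin(np.radians(25))
    A,B=onz('top',*c(*a),77+h+4),onz('top',*c(*b),77-h+4); v=A-B
    print(k,A,B,'mid',(A+B)/2,'yaw',np.degrees(np.arctan2(v[1],v[0])).round(1),np.linalg.norm(v[:2]), 'tri',*[tri(c(*p),sc(*q)) for p,q in zip((a,b),S[k])])
print('unit top',[onz('top',*d(*p),100) for p in[(230,178),(385,385),(622,212),(445,10)]])
print('panel top outer/inner',[onz('top',*d(*p),88) for p in[(30,310),(195,522),(50,302),(215,510)]])
print('inner walls',[onz('top',*d(*p),78) for p in[(75,312),(210,492),(232,190),(372,372)]])
print('handle',[onz('top',*d(*p),62) for p in[(45,390),(128,497)]])
```

```text
foot (array([467.5, 256. ,  26.4]), np.float64(18.2))
L [496.6  11.4 104. ] [430.1 -60.6  58. ] mid [463.35 -24.6   81.  ] yaw 47.3 98.01147891956329 tri (array([496.7,  11.1,  98.7]), np.float64(1.3)) (array([430.6, -60.2,  55.1]), np.float64(1.2))
M [562.5 -20.4 113.5] [ 468.  -122.4   48.5] mid [515.25 -71.4   81.  ] yaw 47.2 139.04765370188738 tri (array([562.8, -20.4, 111. ]), np.float64(0.2)) (array([ 467.5, -123.4,   45.8]), np.float64(2.1))
R [599.6 -83.3 104. ] [ 533.8 -155.8   58. ] mid [ 566.7  -119.55   81.  ] yaw 47.8 97.90755844162396 tri (array([599.8, -83.6, 101.4]), np.float64(0.6)) (array([ 533.8, -156.7,   53.6]), np.float64(1.6))
unit top [array([ 642. , -326.2,  100. ]), array([ 477.7, -448.2,  100. ]), array([ 617.7, -637.9,  100. ]), array([ 779.9, -498.9,  100. ])]
panel top outer/inner [array([ 536. , -168.2,   88. ]), array([ 368.2, -299.7,   88. ]), array([ 542.6, -184.1,   88. ]), array([ 377.9, -315.6,   88. ])]
inner walls [array([ 536. , -205.1,   78. ]), array([ 392.4, -313.3,   78. ]), array([ 636.4, -331.6,   78. ]), array([ 489.9, -443.5,   78. ])]
handle [array([ 474.1, -182.5,   62. ]), array([ 388.1, -249.8,   62. ])]
```

```bash
python3 -m creep '[{"claw":8.5,"translation":[0.8,-4.5,1],"delta_rot":[0,0,-0.14]},{"claw":8.5,"translation":[1.7,-9,2],"delta_rot":[0,0,-0.28]},{"claw":8.5,"translation":[2.6,-13.5,3],"delta_rot":[0,0,-0.42]},{"claw":8.5,"translation":[3.7,-18,4],"delta_rot":[0,0,-0.56]},{"claw":8.5,"translation":[5,-22.5,5],"delta_rot":[0,0,-0.70]},{"claw":6,"translation":[8.2,-26,5],"delta_rot":[0,0,-0.84]},{"claw":5,"translation":[11.5,-29.5,5],"delta_rot":[0,0,-0.98]},{"claw":4.2,"translation":[14.8,-33,5],"delta_rot":[0,0,-1.12]}]'
```

```text
time: 0.9
tool_pos: [313.4, 271.4, 281.5]
orientation: [-2.014, -2.411, -0.001]
ft_force: [1.9, 0.1, 0.0]
grip_width: 43.4
grip_force: 0.0
```

```bash
python3 -m creep '[{"claw":4.2,"translation":[2,-4.2,0],"delta_rot":[0,0,-0.115]},{"claw":4.2,"translation":[4,-8.6,0],"delta_rot":[0,0,-0.23]},{"claw":4.2,"translation":[5.8,-13.1,0],"delta_rot":[0,0,-0.345]},{"claw":4.2,"translation":[7.5,-17.7,0],"delta_rot":[0,0,-0.46]},{"claw":4.2,"translation":[9,-22.3,0],"delta_rot":[0,0,-0.575]},{"claw":4.2,"translation":[10.4,-27,0],"delta_rot":[0,0,-0.69]},{"claw":4.2,"translation":[12.5,-31.3,0],"delta_rot":[0,0,-0.805]},{"claw":4.2,"translation":[15,-35.5,0],"delta_rot":[0,0,-0.925]}]'
cat >> h.py <<'E'
from scipy.spatial.transform import Rotation as Ro
t25=np.radians(25)
def Rt(yaw,tilt):  # tool: x = yaw dir (uphill), tilted
    a=np.radians(yaw); h=np.array([np.cos(a),np.sin(a),0]); z=np.array([0,0,1.])
    zx=np.sin(tilt)*h-np.cos(tilt)*z; x=np.cos(tilt)*h+np.sin(tilt)*z
    return np.c_[x,np.cross(zx,x),zx]
def goto(p,R):
    s=robot.sense(); print('tr cm',((np.array(p)-s['tool_pos'])/10).round(2),'rot',(Ro.from_matrix(R)*Ro.from_rotvec(s['orientation']).inv()).as_rotvec().round(3),'now',s['tool_pos'].round(1))
E
python3 - <<'E'
from h import *
R=Rt(47.4,t25);n=-R[:,2];g=np.array([566.7,-119.8,77])-13*n
print(n,g); goto(g+90*n,R)
E
```

```text
time: 1.7
tool_pos: [462.4, -84.0, 281.3]
orientation: [-2.878, -1.258, 0.001]
ft_force: [0.6, 1.0, -0.0]
grip_width: 42.3
grip_force: 0.0
[-0.28606015 -0.31108807  0.90630779] [ 570.41878189 -115.75585507   65.21799877]
tr cm [  8.22  -5.98 -13.45] rot [ 0.32  -0.297  0.002] now [462.4 -84.  281.3]
```

```bash
python3 -m creep '[{"claw":4.2,"translation":[1.6,-1.2,-2.7],"delta_rot":[0.08,-0.074,0]},{"claw":4.2,"translation":[3.3,-2.4,-5.4],"delta_rot":[0.16,-0.148,0]},{"claw":4.2,"translation":[5,-3.6,-8.1],"delta_rot":[0.24,-0.222,0]},{"claw":4.2,"translation":[6.7,-4.8,-10.8],"delta_rot":[0.32,-0.297,0]},{"claw":4.2,"translation":[8.2,-6,-13.4],"delta_rot":[0.32,-0.297,0]},{"claw":4.2,"translation":[8.2,-6,-13.4],"delta_rot":[0.32,-0.297,0]}]'
python3 - <<'E'
from h import *
R=Rt(47.4,t25);n=-R[:,2];g=np.array([566.7,-119.8,77])-13*n
goto(g,R)
s=snap('scene','s1.png');t=snap('top','t1.png')
cv2.imwrite('pics/c2.png',np.hstack([cv2.resize(t[130:230,220:320],(400,400),interpolation=cv2.INTER_CUBIC),cv2.resize(s[140:240,200:300],(400,400),interpolation=cv2.INTER_CUBIC)])[:,:,::-1])
E
```

```text
time: 2.3
tool_pos: [543.6, -146.5, 142.8]
orientation: [-2.668, -1.16, -0.588]
ft_force: [-1.0, 0.0, 0.0]
grip_width: 41.9
grip_force: 0.0
tr cm [ 2.68  3.08 -7.76] rot [ 0.    -0.002  0.007] now [ 543.6 -146.5  142.8]
```

View pics/c2.png

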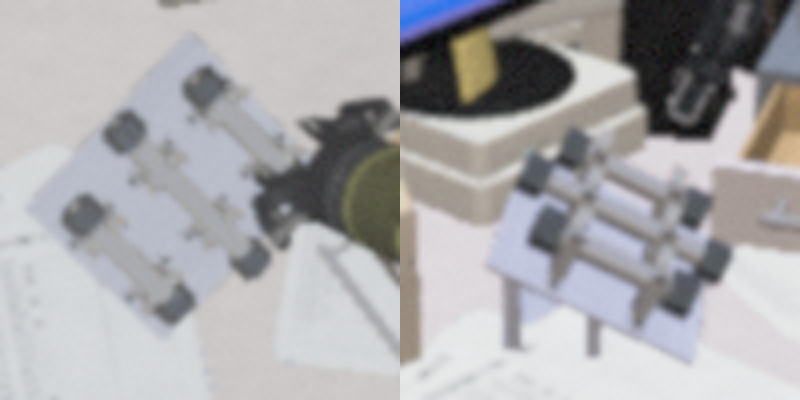

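The top view shows the open fingers standing just downhill of the right column, and the scene view agrees, so I'm going in along the slope normal.

```bash
python3 -m creep '[{"claw":4.2,"translation":[0.7,0.8,-2],"delta_rot":[0,0,0]},{"claw":4.2,"translation":[1.4,1.6,-4],"delta_rot":[0,0,0]},{"claw":4.2,"translation":[2.1,2.4,-5.9],"delta_rot":[0,0,0]},{"claw":4.2,"translation":[2.7,3.1,-7.6],"delta_rot":[0,0,0]},{"claw":4.2,"translation":[2.7,3.1,-7.6],"delta_rot":[0,0,0]}]' 60
python3 - <<'E'
from h import *
R=Rt(47.4,t25);n=-R[:,2];g=np.array([566.7,-119.8,77])-13*n
goto(g,R)
E
```

```text
time: 2.9
tool_pos: [571.8, -107.5, 71.3]
orientation: [-2.658, -1.178, -0.591]
ft_force: [-0.9, 0.4, 0.1]
grip_width: 42.2
grip_force: 0.0
tr cm [-0.14 -0.83 -0.61] rot [ 0.     0.002 -0.007] now [ 571.8 -107.5   71.3]
```

```bash
python3 -m creep '[{"claw":4.2,"translation":[-0.1,-0.8,-0.6],"delta_rot":[0,0,0]},{"claw":4.2,"translation":[-0.1,-0.8,-0.6],"delta_rot":[0,0,0]},{"claw":4.2,"translation":[-0.1,-0.8,-0.6],"delta_rot":[0,0,0]}]' 60
python3 - <<'E'
from h import *
R=Rt(47.4,t25);n=-R[:,2];g=np.array([566.7,-119.8,77])-13*n
goto(g,R)
E
```

```text
time: 3.2
tool_pos: [570.8, -120.2, 66.1]
orientation: [-2.665, -1.173, -0.593]
ft_force: [-0.2, -0.4, -0.7]
grip_width: 42.2
grip_force: 0.0
tr cm [-0.04  0.45 -0.09] rot [ 0.003  0.003 -0.001] now [ 570.8 -120.2   66.1]
```

```bash
python3 -m creep '[{"claw":4.2,"translation":[0,0.2,0],"delta_rot":[0,0,0]},{"claw":4.2,"translation":[0,0.2,0],"delta_rot":[0,0,0]},{"claw":4.2,"translation":[0,0.2,0],"delta_rot":[0,0,0]}]' 60; python3 -m creep '[{"claw":1.8,"translation":[0,0,0],"delta_rot":[0,0,0]},{"claw":1,"translation":[0,0,0],"delta_rot":[0,0,0]},{"claw":1,"translation":[0,0,0],"delta_rot":[0,0,0]},{"claw":1,"translation":[0,0,0],"delta_rot":[0,0,0]},{"claw":1,"translation":[0,0,0],"delta_rot":[0,0,0]}]' 60
```

```text
time: 3.5
tool_pos: [570.8, -116.9, 65.6]
orientation: [-2.663, -1.173, -0.593]
ft_force: [-0.2, -0.0, 0.2]
grip_width: 41.9
grip_force: 0.0
time: 4.0
tool_pos: [570.0, -116.4, 65.6]
orientation: [-2.661, -1.173, -0.592]
ft_force: [-3.0, -0.5, 5.2]
grip_width: 17.8
grip_force: 58.4
```

```bash
python3 -m creep '[{"claw":1,"translation":[-0.14,-0.16,0.45],"delta_rot":[0,0,0]},{"claw":1,"translation":[-0.29,-0.31,0.9],"delta_rot":[0,0,0]},{"claw":1,"translation":[-0.43,-0.47,1.36],"delta_rot":[0,0,0]},{"claw":1,"translation":[-0.57,-0.62,1.8],"delta_rot":[0,0,0]},{"claw":1,"translation":[-0.72,-0.78,2.27],"delta_rot":[0,0,0]},{"claw":1,"translation":[-0.86,-0.93,2.72],"delta_rot":[0,0,0]},{"claw":1,"translation":[-0.9,-0.9,4],"delta_rot":[0,0,0]},{"claw":1,"translation":[-0.9,-0.9,5.5],"delta_rot":[0,0,0]}]' 80; python3 -m creep '[{"claw":1,"translation":[0,0,2.5],"delta_rot":[0,0,0]},{"claw":1,"translation":[0,0,5],"delta_rot":[0,0,0]},{"claw":1,"translation":[0,0,5],"delta_rot":[0,0,0]}]'
python3 - <<'E'
from h import *
R=Rt(37.5,0)
goto([525,-341,150],R)
s=snap('scene','s2.png');t=snap('top','t2.png')
cv2.imwrite('pics/c3.png',np.hstack([cv2.resize(t[120:240,250:350],(480,576),interpolation=cv2.INTER_CUBIC),cv2.resize(s[140:240,240:290],(288,576),interpolation=cv2.INTER_CUBIC)])[:,:,::-1])
E
```

```text
time: 4.8
tool_pos: [562.0, -127.4, 120.9]
orientation: [-2.665, -1.172, -0.593]
ft_force: [-0.7, -0.2, -1.3]
grip_width: 17.2
grip_force: 79.7
time: 5.1
tool_pos: [564.4, -127.6, 174.1]
orientation: [-2.667, -1.177, -0.601]
ft_force: [1.0, -0.5, -0.1]
grip_width: 17.6
grip_force: 79.7
tr cm [ -3.94 -21.34  -2.41] rot [-0.288  0.331 -0.174] now [ 564.4 -127.6  174.1]
```

View pics/c3.png

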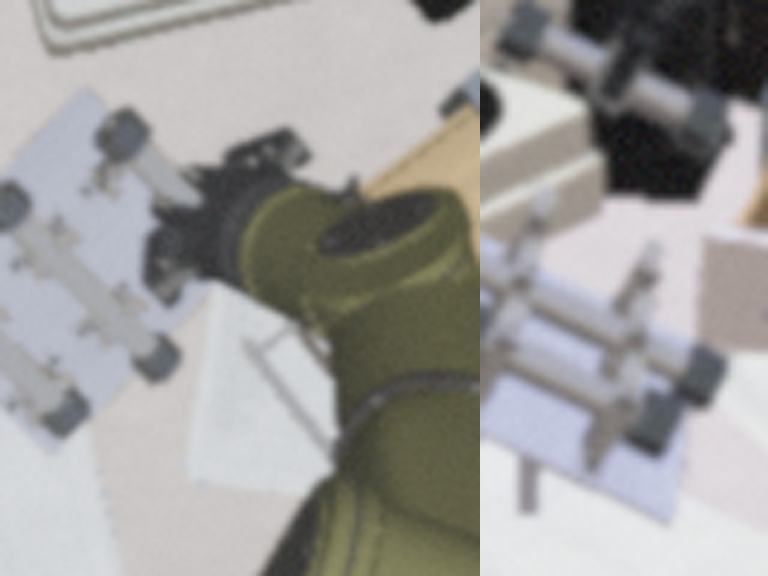

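The column is out and held near its middle, at about (615,60) in the right half. The other two are still clipped. Carrying it over the drawer.

```bash
python3 -m creep '[{"claw":1,"translation":[-0.5,-3,0],"delta_rot":[-0.06,0.066,-0.035]},{"claw":1,"translation":[-1.2,-6.7,0],"delta_rot":[-0.115,0.132,-0.07]},{"claw":1,"translation":[-2,-10.4,0],"delta_rot":[-0.173,0.2,-0.105]},{"claw":1,"translation":[-2.6,-14.1,0],"delta_rot":[-0.23,0.265,-0.14]},{"claw":1,"translation":[-3.3,-17.8,-1],"delta_rot":[-0.288,0.331,-0.174]},{"claw":1,"translation":[-3.9,-20.5,-2],"delta_rot":[-0.288,0.331,-0.174]},{"claw":1,"translation":[-3.9,-21.3,-2.4],"delta_rot":[-0.288,0.331,-0.174]},{"claw":1,"translation":[-3.9,-21.3,-2.4],"delta_rot":[-0.288,0.331,-0.174]}]'
python3 - <<'E'
from h import *
goto([525,-341,26],Rt(37.5,0))
E
```

```text
time: 6.0
tool_pos: [521.2, -340.0, 144.8]
orientation: [-2.97, -0.998, 0.009]
ft_force: [0.2, 0.1, -0.8]
grip_width: 17.3
grip_force: 79.7
tr cm [  0.38  -0.1  -11.88] rot [-0.006 -0.008  0.006] now [ 521.2 -340.   144.8]
```

```bash
python3 -m creep '[{"claw":1,"translation":[0.2,-0.1,-2.5],"delta_rot":[0,0,0]},{"claw":1,"translation":[0.3,-0.1,-5],"delta_rot":[0,0,0]},{"claw":1,"translation":[0.3,-0.1,-7.5],"delta_rot":[0,0,0]},{"claw":1,"translation":[0.3,-0.1,-9.5],"delta_rot":[0,0,0]},{"claw":1,"translation":[0.3,-0.1,-9.8],"delta_rot":[0,0,0]},{"claw":1,"translation":[0.3,-0.1,-9.8],"delta_rot":[0,0,0]},{"claw":1,"translation":[0.3,-0.1,-9.8],"delta_rot":[0,0,0]}]'
python3 - <<'E'
from h import *
goto([525,-341,26],Rt(37.5,0))
s=snap('scene','s3.png')
cv2.imwrite('pics/c4.png',cv2.resize(s[110:230,250:370],(600,600),interpolation=cv2.INTER_CUBIC)[:,:,::-1])
E
```

```text
time: 6.7
tool_pos: [526.6, -340.0, 49.5]
orientation: [-2.971, -1.004, 0.004]
ft_force: [-0.1, 0.2, -1.1]
grip_width: 17.2
grip_force: 79.7
tr cm [-0.16 -0.1  -2.35] rot [-0.005 -0.004  0.003] now [ 526.6 -340.    49.5]
```

View pics/c4.png

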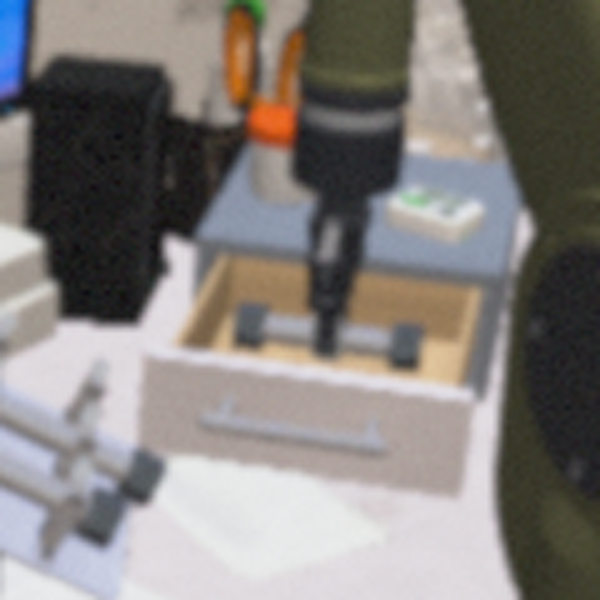

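The column hangs level and centred inside the drawer, its nuts at (250,325) and (405,345). Lowering it now.

```bash
python3 -m creep '[{"claw":1,"translation":[0,0,-0.7],"delta_rot":[0,0,0]},{"claw":1,"translation":[0,0,-1.3],"delta_rot":[0,0,0]},{"claw":1,"translation":[0,0,-1.8],"delta_rot":[0,0,0]},{"claw":1,"translation":[0,0,-2.1],"delta_rot":[0,0,0]},{"claw":1,"translation":[0,0,-2.1],"delta_rot":[0,0,0]},{"claw":1,"translation":[0,0,-2.1],"delta_rot":[0,0,0]}]' 30
```

```text
time: 7.35
tool_pos: [525.7, -340.2, 27.2]
orientation: [-2.97, -1.003, 0.006]
ft_force: [-0.5, -0.2, -0.6]
grip_width: 17.3
grip_force: 79.7
```

```bash
python3 -m creep '[{"claw":1,"translation":[0,0,-0.1],"delta_rot":[0,0,0]},{"claw":1,"translation":[0,0,-0.2],"delta_rot":[0,0,0]},{"claw":1,"translation":[0,0,-0.2],"delta_rot":[0,0,0]}]';python3 -m creep '[{"claw":1,"translation":[0,0,-0.1],"delta_rot":[0,0,0]},{"claw":1,"translation":[0,0,-0.2],"delta_rot":[0,0,0]},{"claw":1,"translation":[0,0,-0.2],"delta_rot":[0,0,0]}]'
```

```text
time: 7.65
tool_pos: [525.8, -340.0, 25.3]
orientation: [-2.97, -1.003, 0.006]
ft_force: [-0.3, -0.0, -0.4]
grip_width: 17.3
grip_force: 79.6
time: 7.95
tool_pos: [526.7, -341.3, 24.9]
orientation: [-2.973, -1.004, 0.003]
ft_force: [-0.1, 0.9, 7.2]
grip_width: 17.4
grip_force: 80.8
```

Contact is at about 7 N. I'll open the fingers, then retreat upward.

```bash
python3 -m creep '[{"claw":2,"translation":[0,0,0.1],"delta_rot":[0,0,0]},{"claw":2.4,"translation":[0,0,0.1],"delta_rot":[0,0,0]},{"claw":3.2,"translation":[0,0,0.1],"delta_rot":[0,0,0]},{"claw":3.2,"translation":[0,0,0.1],"delta_rot":[0,0,0]},{"claw":3.2,"translation":[0,0,0.1],"delta_rot":[0,0,0]},{"claw":3.2,"translation":[0,0,1.5],"delta_rot":[0,0,0]},{"claw":3.2,"translation":[0,0,4],"delta_rot":[0,0,0]},{"claw":3.2,"translation":[0,0,7],"delta_rot":[0,0,0]}]'; python3 -m creep '[{"claw":4.2,"translation":[0,0,4.5],"delta_rot":[0,0,0]},{"claw":4.2,"translation":[0,0,9],"delta_rot":[0,0,0]},{"claw":4.2,"translation":[0,0,9.5],"delta_rot":[0,0,0]}]';  python3 - <<'E'
from h import *
R=Rt(47.4,t25);n=-R[:,2];g=np.array([463.5,-24.6,77])-13*n
goto(g+80*n,R); print(g)
s=snap('scene','s4.png')
cv2.imwrite('pics/c5.png',cv2.resize(s[140:220,240:360],None,fx=5,fy=5,interpolation=cv2.INTER_CUBIC)[:,:,::-1])
E
```

```text
time: 8.75
tool_pos: [525.3, -339.9, 94.2]
orientation: [-2.969, -1.002, 0.007]
ft_force: [0.1, -0.5, -0.4]
grip_width: 31.9
grip_force: 0.0
time: 9.05
tool_pos: [528.4, -343.3, 195.4]
orientation: [2.974, 1.003, 0.005]
ft_force: [0.2, -0.9, 0.7]
grip_width: 42.2
grip_force: 0.0
tr cm [-8.41 29.78 -5.77] rot [ 0.296 -0.319  0.175] now [ 528.4 -343.3  195.4]
[467.21878189 -20.55585507  65.21799877]
```

View pics/c5.png

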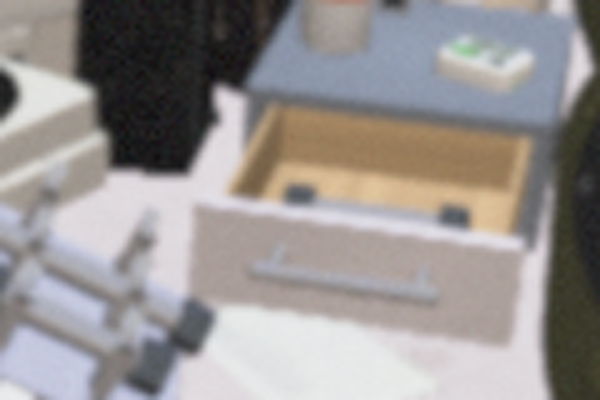

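The first column lies flat, its nuts at (300,193) and (455,215) in the crop. On to the left one.

```bash
python3 -m creep '[{"claw":4.2,"translation":[-1,3.2,0],"delta_rot":[0.04,-0.04,0.025]},{"claw":4.2,"translation":[-2.2,7.7,0],"delta_rot":[0.09,-0.1,0.055]},{"claw":4.2,"translation":[-3.5,12.2,0],"delta_rot":[0.14,-0.15,0.085]},{"claw":4.2,"translation":[-4.7,16.7,0],"delta_rot":[0.19,-0.21,0.115]},{"claw":4.2,"translation":[-6,21.2,0],"delta_rot":[0.24,-0.26,0.145]},{"claw":4.2,"translation":[-7.2,25.5,-1],"delta_rot":[0.296,-0.319,0.175]},{"claw":4.2,"translation":[-8.3,29.2,-3],"delta_rot":[0.296,-0.319,0.175]},{"claw":4.2,"translation":[-8.3,29.5,-5],"delta_rot":[0.296,-0.319,0.175]}]'; python3 -m creep '[{"claw":4.2,"translation":[0,0,-0.5],"delta_rot":[0,0,0]},{"claw":4.2,"translation":[0,0,-0.5],"delta_rot":[0,0,0]},{"claw":4.2,"translation":[0,0,-0.5],"delta_rot":[0,0,0]}]' 60
python3 - <<'E'
from h import *
R=Rt(47.4,t25);n=-R[:,2];g=np.array([463.5,-24.6,77])-13*n
goto(g,R)
E
```

```text
time: 9.9
tool_pos: [445.6, -46.0, 150.6]
orientation: [-2.629, -1.178, -0.553]
ft_force: [0.5, -5.6, -0.9]
grip_width: 42.2
grip_force: 0.0
time: 10.2
tool_pos: [451.3, -55.0, 146.2]
orientation: [-2.646, -1.171, -0.55]
ft_force: [0.1, -0.0, 0.1]
grip_width: 42.0
grip_force: 0.0
tr cm [ 1.59  3.45 -8.1 ] rot [-0.008 -0.03  -0.012] now [451.3 -55.  146.2]
```

```bash
python3 -m creep '[{"claw":4.2,"translation":[-0.2,0.7,-0.4],"delta_rot":[-0.008,-0.03,-0.012]},{"claw":4.2,"translation":[-0.5,1.2,-0.8],"delta_rot":[-0.008,-0.03,-0.012]},{"claw":4.2,"translation":[-0.5,1.2,-0.8],"delta_rot":[-0.008,-0.03,-0.012]},{"claw":4.2,"translation":[-0.5,1.2,-0.8],"delta_rot":[-0.008,-0.03,-0.012]}]'
python3 - <<'E'
from h import *
R=Rt(47.4,t25);n=-R[:,2];g=np.array([463.5,-24.6,77])-13*n
goto(g,R)
E
```

```text
time: 10.6
tool_pos: [454.2, -50.0, 152.4]
orientation: [-2.646, -1.174, -0.562]
ft_force: [0.9, -0.5, -0.2]
grip_width: 42.4
grip_force: 0.0
tr cm [ 1.3   2.94 -8.71] rot [-0.009 -0.021 -0.013] now [454.2 -50.  152.4]
```

Run:
```python
from h import *
s=robot.sense();print(s['qpos'].round(3),s['joint_torque'].round(1),s['moment'])
```

```text
[ 0.643  0.69  -0.562  2.31  -1.     0.043  0.486] [ -0.1 -40.2  -5.2  -5.   -0.1   0.9  -0. ] [-0.39298332  0.22163332  0.05151714]
```

Joints 5 and 6 are at their limits, so the full 25° tilt isn't reachable this close in. I'll grip the tube with the tool tilted only about 8°. The fingers still fit between the jaws, and I can level the column over the drawer.

```bash
python3 -m creep '[{"claw":4.2,"translation":[0,0,0.5],"delta_rot":[-0.07,0.065,0]},{"claw":4.2,"translation":[0,0,0.5],"delta_rot":[-0.14,0.13,0]},{"claw":4.2,"translation":[0,0,0.5],"delta_rot":[-0.21,0.18,0]},{"claw":4.2,"translation":[0,0,0.5],"delta_rot":[-0.21,0.18,0]},{"claw":4.2,"translation":[0,0,0.5],"delta_rot":[-0.21,0.18,0]}]' 60
python3 - <<'E'
from h import *
R=Rt(47.4,np.radians(8));n=-R[:,2];g=np.array([463.5,-24.6,77])-13*n
goto(g+50*n,R);goto(g,R);print(robot.sense()['qpos'].round(2))
E
```

```text
time: 11.1
tool_pos: [455.8, -47.0, 157.7]
orientation: [-2.794, -1.25, -0.205]
ft_force: [0.1, 0.5, -0.7]
grip_width: 42.3
grip_force: 0.0
tr cm [ 0.42  1.86 -4.41] rot [-0.018 -0.001 -0.015] now [455.8 -47.  157.7]
tr cm [ 0.89  2.37 -9.36] rot [-0.018 -0.001 -0.015] now [455.8 -47.  157.7]
[-0.03  0.61  0.2   2.21 -0.79  0.35  0.15]
```

```bash
python3 -m creep '[{"claw":4.2,"translation":[0.2,0.7,-1],"delta_rot":[-0.018,0,-0.015]},{"claw":4.2,"translation":[0.4,1.9,-2.5],"delta_rot":[-0.018,0,-0.015]},{"claw":4.2,"translation":[0.4,1.9,-3.2],"delta_rot":[-0.018,0,-0.015]},{"claw":4.2,"translation":[0.4,1.9,-3.2],"delta_rot":[-0.018,0,-0.015]},{"claw":4.2,"translation":[0.4,1.9,-3.2],"delta_rot":[-0.018,0,-0.015]}]' 60
python3 - <<'E'
from h import *
R=Rt(47.4,np.radians(8));n=-R[:,2];g=np.array([463.5,-24.6,77])-13*n
goto(g,R);print(robot.sense()['qpos'].round(2))
E
```

```text
time: 11.6
tool_pos: [457.8, -32.5, 125.2]
orientation: [-2.824, -1.221, -0.194]
ft_force: [0.8, -0.0, 0.0]
grip_width: 42.5
grip_force: 0.0
tr cm [ 0.69  0.92 -6.1 ] rot [-0.002 -0.003  0.011] now [457.8 -32.5 125.2]
[-0.02  0.67  0.1   2.24 -0.87  0.23  0.16]
```

```bash
python3 -m creep '[{"claw":4.2,"translation":[0.2,0.3,-0.5],"delta_rot":[-0.08,0.074,0]},{"claw":4.2,"translation":[0.5,0.5,-1.5],"delta_rot":[-0.08,0.074,0]},{"claw":4.2,"translation":[0.5,0.5,-2.2],"delta_rot":[-0.08,0.074,0]},{"claw":4.2,"translation":[0.5,0.5,-2.2],"delta_rot":[-0.08,0.074,0]},{"claw":4.2,"translation":[0.5,0.5,-2.2],"delta_rot":[-0.08,0.074,0]}]' 60
python3 - <<'E'
from h import *
R=Rt(47.4,np.radians(2));n=-R[:,2];g=np.array([463.5,-24.6,77])-13*n
goto(g,R);print(robot.sense()['qpos'].round(2))
E
```

```text
time: 12.1
tool_pos: [462.2, -26.7, 103.0]
orientation: [-2.868, -1.241, -0.041]
ft_force: [0.4, 0.4, 0.2]
grip_width: 41.9
grip_force: 0.0
tr cm [ 0.17  0.25 -3.9 ] rot [ 0.    -0.006  0.01 ] now [462.2 -26.7 103. ]
[-0.2   0.75  0.29  2.18 -0.82  0.31  0.05]
```

```bash
python3 -m creep '[{"claw":4.2,"translation":[0.1,0.2,-1],"delta_rot":[0,0,0.01]},{"claw":4.2,"translation":[0.1,0.2,-2],"delta_rot":[0,0,0.01]},{"claw":4.2,"translation":[0.1,0.2,-3],"delta_rot":[0,0,0.01]},{"claw":4.2,"translation":[0.1,0.2,-3.8],"delta_rot":[0,0,0.01]},{"claw":4.2,"translation":[0.1,0.2,-3.8],"delta_rot":[0,0,0.01]},{"claw":4.2,"translation":[0.1,0.2,-3.8],"delta_rot":[0,0,0.01]}]' 60
python3 - <<'E'
from h import *
R=Rt(47.4,np.radians(2));n=-R[:,2];g=np.array([463.5,-24.6,77])-13*n
goto(g,R);print(robot.sense()['qpos'].round(2))
E
```

```text
time: 12.7
tool_pos: [464.0, -24.5, 65.4]
orientation: [-2.863, -1.257, -0.041]
ft_force: [-0.4, 0.2, -0.5]
grip_width: 42.3
grip_force: 0.0
tr cm [-0.02  0.02 -0.14] rot [ 0.001 -0.005 -0.   ] now [464.  -24.5  65.4]
[-0.13  0.81  0.17  2.19 -0.87  0.19  0.1 ]
```

Well placed. Closing the fingers, then pulling along the slope normal.

```bash
python3 -m creep '[{"claw":1.8,"translation":[0,0,-0.1],"delta_rot":[0,0,0]},{"claw":1,"translation":[0,0,-0.1],"delta_rot":[0,0,0]},{"claw":1,"translation":[0,0,-0.1],"delta_rot":[0,0,0]},{"claw":1,"translation":[0,0,-0.1],"delta_rot":[0,0,0]},{"claw":1,"translation":[0,0,-0.1],"delta_rot":[0,0,0]}]' 100
python3 -m creep '[{"claw":1,"translation":[-0.14,-0.16,0.45],"delta_rot":[0,0,0]},{"claw":1,"translation":[-0.29,-0.31,0.9],"delta_rot":[0,0,0]},{"claw":1,"translation":[-0.43,-0.47,1.36],"delta_rot":[0,0,0]},{"claw":1,"translation":[-0.57,-0.62,1.8],"delta_rot":[0,0,0]},{"claw":1,"translation":[-0.72,-0.78,2.27],"delta_rot":[0,0,0]},{"claw":1,"translation":[-0.86,-0.93,2.72],"delta_rot":[0,0,0]},{"claw":1,"translation":[-0.9,-0.9,4],"delta_rot":[0,0,0]},{"claw":1,"translation":[-0.9,-0.9,5.5],"delta_rot":[0,0,0]}]' 100; python3 -m creep '[{"claw":1,"translation":[0,0,2.5],"delta_rot":[0,0,0]},{"claw":1,"translation":[0,0,5],"delta_rot":[0,0,0]},{"claw":1,"translation":[0,0,5],"delta_rot":[0,0,0]}]'
python3 - <<'E'
from h import *
print(robot.sense()['qpos'].round(2))
goto([489,-293,165],Rt(37.5,np.radians(-23)))
s=snap('scene','s5.png')
cv2.imwrite('pics/c6.png',cv2.resize(s[110:220,210:340],(650,550),interpolation=cv2.INTER_CUBIC)[:,:,::-1])
E
```

```text
time: 13.2
tool_pos: [464.3, -24.1, 64.8]
orientation: [-2.863, -1.259, -0.042]
ft_force: [-1.5, -0.3, 5.8]
grip_width: 17.0
grip_force: 97.6
time: 14.0
tool_pos: [454.5, -33.4, 119.7]
orientation: [-2.862, -1.258, -0.04]
ft_force: [0.1, 0.5, -1.7]
grip_width: 17.0
grip_force: 99.2
time: 14.3
tool_pos: [456.6, -33.7, 171.6]
orientation: [-2.865, -1.259, -0.048]
ft_force: [1.1, 0.1, -1.1]
grip_width: 16.9
grip_force: 99.2
[-0.31  0.63  0.48  2.16 -0.69  0.49 -0.03]
tr cm [  3.24 -25.93  -0.66] rot [-0.292  0.322 -0.171] now [456.6 -33.7 171.6]
```

View pics/c6.png

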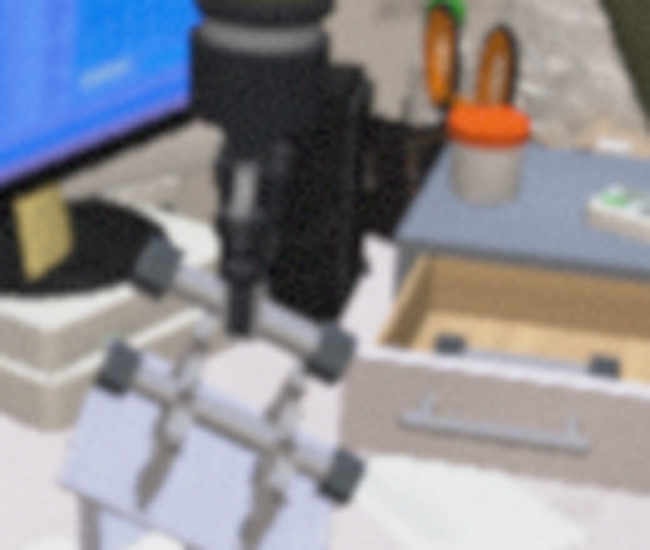

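The second column is held near its middle, still at the slope angle. The long one is still clipped and the first lies in the drawer. Carrying it over.

```bash
python3 -m creep '[{"claw":1,"translation":[0,-1.5,2.5],"delta_rot":[0,0,0]},{"claw":1,"translation":[0.4,-5,4],"delta_rot":[-0.05,0.055,-0.03]},{"claw":1,"translation":[1,-9,4],"delta_rot":[-0.1,0.11,-0.06]},{"claw":1,"translation":[1.5,-13,4],"delta_rot":[-0.15,0.165,-0.09]},{"claw":1,"translation":[2,-17,3],"delta_rot":[-0.2,0.22,-0.12]},{"claw":1,"translation":[2.5,-21,2],"delta_rot":[-0.25,0.28,-0.15]},{"claw":1,"translation":[3.2,-25,1],"delta_rot":[-0.27,0.3,-0.171]},{"claw":1,"translation":[3.2,-26.7,0],"delta_rot":[-0.27,0.3,-0.171]}]'; python3 -m creep '[{"claw":1,"translation":[0,0,0],"delta_rot":[0,0,0]},{"claw":1,"translation":[0,0,0],"delta_rot":[0,0,0]},{"claw":1,"translation":[0,0,0],"delta_rot":[0,0,0]}]'
python3 - <<'E'
from h import *
print(robot.sense()['qpos'].round(2))
goto([488.6,-300.8,50],Rt(37.5,np.radians(-21)))
E
```

```text
time: 15.15
tool_pos: [487.5, -303.0, 166.5]
orientation: [2.821, 0.957, -0.539]
ft_force: [-0.7, 0.5, -0.9]
grip_width: 17.1
grip_force: 99.3
time: 15.45
tool_pos: [487.2, -298.6, 168.7]
orientation: [2.823, 0.961, -0.535]
ft_force: [0.8, 0.3, -1.3]
grip_width: 16.7
grip_force: 99.3
[-0.1   0.95  0.8   1.66 -0.36  0.92 -0.17]
tr cm [  0.14  -0.22 -11.87] rot [-0.003 -0.009 -0.   ] now [ 487.2 -298.6  168.7]
```

```bash
python3 -m creep '[{"claw":1,"translation":[0.1,-0.2,-2.5],"delta_rot":[0,0,0]},{"claw":1,"translation":[0.1,-0.2,-5],"delta_rot":[0,0,0]},{"claw":1,"translation":[0.1,-0.2,-7.5],"delta_rot":[0,0,0]},{"claw":1,"translation":[0.1,-0.2,-10],"delta_rot":[0,0,0]},{"claw":1,"translation":[0.1,-0.2,-11.5],"delta_rot":[0,0,0]},{"claw":1,"translation":[0.1,-0.2,-11.8],"delta_rot":[0,0,0]},{"claw":1,"translation":[0.1,-0.2,-11.8],"delta_rot":[0,0,0]},{"claw":1,"translation":[0.1,-0.2,-11.8],"delta_rot":[0,0,0]}]'
python3 - <<'E'
from h import *
goto([488.6,-300.8,28],Rt(37.5,np.radians(-21)))
s=snap('scene','s6.png')
cv2.imwrite('pics/c7.png',cv2.resize(s[110:220,240:370],(650,550),interpolation=cv2.INTER_CUBIC)[:,:,::-1])
E
```

```text
time: 16.25
tool_pos: [488.9, -302.5, 52.4]
orientation: [2.821, 0.958, -0.533]
ft_force: [-0.1, -0.2, 0.0]
grip_width: 16.9
grip_force: 99.3
tr cm [-0.03  0.17 -2.44] rot [ 0.    -0.007  0.001] now [ 488.9 -302.5   52.4]
```

View pics/c7.png

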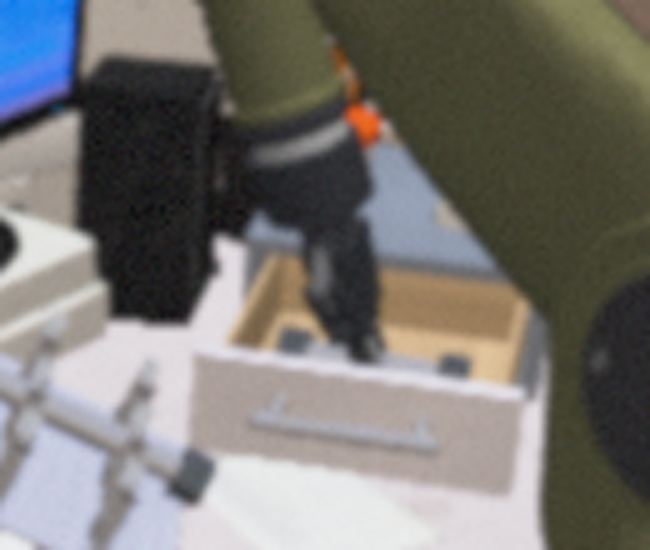

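The visible nuts at (295,342) and (455,365) belong to the first column, unmoved. The held one is hidden behind the front panel. Lowering with care.

```bash
python3 -m creep '[{"claw":1,"translation":[0,0,-0.7],"delta_rot":[0,0,0]},{"claw":1,"translation":[0,0,-1.3],"delta_rot":[0,0,0]},{"claw":1,"translation":[0,0,-1.8],"delta_rot":[0,0,0]},{"claw":1,"translation":[0,0,-2.2],"delta_rot":[0,0,0]},{"claw":1,"translation":[0,0,-2.3],"delta_rot":[0,0,0]},{"claw":1,"translation":[0,0,-2.3],"delta_rot":[0,0,0]}]' ; python3 -m creep '[{"claw":1,"translation":[0,0,-0.1],"delta_rot":[0,0,0]},{"claw":1,"translation":[0,0,-0.1],"delta_rot":[0,0,0]}]';python3 -m creep '[{"claw":1,"translation":[0,0,-0.1],"delta_rot":[0,0,0]},{"claw":1,"translation":[0,0,-0.1],"delta_rot":[0,0,0]}]'
```

```text
time: 16.9
tool_pos: [488.2, -302.1, 28.0]
orientation: [2.822, 0.959, -0.536]
ft_force: [0.1, -0.0, -1.6]
grip_width: 16.6
grip_force: 99.3
time: 17.1
tool_pos: [488.3, -302.3, 27.3]
orientation: [2.822, 0.958, -0.535]
ft_force: [0.5, -0.5, -0.1]
grip_width: 16.9
grip_force: 99.2
time: 17.3
tool_pos: [488.4, -302.4, 26.7]
orientation: [2.821, 0.958, -0.535]
ft_force: [1.5, 0.4, 3.7]
grip_width: 17.2
grip_force: 99.1
```

```bash
python3 -m creep '[{"claw":1,"translation":[0,0,-0.1],"delta_rot":[0,0,0]},{"claw":1.9,"translation":[0,0,-0.1],"delta_rot":[0,0,0]},{"claw":2.2,"translation":[0,0,-0.1],"delta_rot":[0,0,0]},{"claw":2.6,"translation":[0,0,-0.1],"delta_rot":[0,0,0]},{"claw":3,"translation":[0,0,0],"delta_rot":[0,0,0]},{"claw":3,"translation":[0,0,0],"delta_rot":[0,0,0]}]' 30; python3 -m creep '[{"claw":3,"translation":[0.3,0.2,1],"delta_rot":[0,0,0]},{"claw":3,"translation":[0.8,0.6,2.5],"delta_rot":[0,0,0]},{"claw":3,"translation":[1.6,1.2,5],"delta_rot":[0,0,0]},{"claw":3,"translation":[2,1.5,9],"delta_rot":[0,0,0]},{"claw":3,"translation":[2,1.5,13],"delta_rot":[0,0,0]},{"claw":3,"translation":[-2,5,14],"delta_rot":[0.1,-0.1,0]},{"claw":1,"translation":[-6,8,14],"delta_rot":[0.2,-0.2,0]},{"claw":1,"translation":[-9,11,14],"delta_rot":[0.24,-0.28,0]}]'
```

```text
time: 17.9
tool_pos: [487.9, -301.6, 25.9]
orientation: [2.823, 0.959, -0.536]
ft_force: [0.9, 0.7, 0.4]
grip_width: 29.8
grip_force: 0.0
time: 18.7
tool_pos: [396.3, -193.2, 168.2]
orientation: [-2.956, -1.006, 0.013]
ft_force: [0.8, 0.8, -0.9]
grip_width: 10.2
grip_force: 0.0
```

All 10 picture views are used, so I'll check the drawer numerically from the top image by masking dark nuts on the wood floor.

Run:
```python
from h import *
t=snap('top','t7.png').astype(int); t0=cv2.cvtColor(cv2.imread('pics/top0.png'),cv2.COLOR_BGR2RGB).astype(int)
poly=np.array([proj('top',p) for p in [(534,-209,50),(398,-313,50),(490,-438,50),(630,-331,50)]]).astype(np.int32)
m=np.zeros((384,512),np.uint8);cv2.fillPoly(m,[poly],1)
d=((np.abs(t-t0).sum(2)>60)&(m>0)).astype(np.uint8)
dk=((t.max(2)<110)&(m>0)).astype(np.uint8)
o=np.array([510,-321]);ex=np.array([.609,-.793]);ey=np.array([.793,.609])
for nm,mm in(('diff',d),('dark',dk)):
    n,l,st,c=cv2.connectedComponentsWithStats(mm)
    for i in range(1,n):
        if st[i,4]>8:
            p=onz('top',*c[i],42)[:2]-o; print(nm,st[i,4],c[i].round(1),'drawer x,y',(p@ex).round(),(p@ey).round())
print(m.sum()); print(robot.sense()['qpos'].round(2))
g=t[poly[:,1].min():poly[:,1].max()+1:3,poly[:,0].min():poly[:,0].max()+1:2].max(2); print(poly.min(0)); print('\n'.join(''.join('%4d'%v for v in r) for r in g))
```

```text
diff 71 [336.4 165.7] drawer x,y 17.0 55.0
diff 70 [325.1 175.4] drawer x,y -32.0 52.0
diff 426 [334.9 199. ] drawer x,y -54.0 -29.0
diff 76 [356.  191.3] drawer x,y 17.0 -51.0
dark 28 [335.6 165.7] drawer x,y 15.0 57.0
dark 30 [324.9 175. ] drawer x,y -32.0 53.0
dark 110 [328.7 195.5] drawer x,y -63.0 -8.0
dark 31 [356.2 191.9] drawer x,y 16.0 -52.0
dark 100 [341.5 205.6] drawer x,y -50.0 -59.0
2601
[ 0.05  0.63  0.49  2.21 -0.65  0.5   0.14]
[308 145]
 200 199 198 199 200 202 203 202 203 201 199 200 202 201 202 201 200 172 174 169 183 156 142 156 157 159 161 161 159 160 157 159 159 162 162 163
 201 201 201 200 201 201 202 202 201 200 199 199 199 200 201 198 182 170 182 185 186 188 179 133 157 157 159 158 159 161 159 160 157 161 161 161
 200 198 198 199 201 201 202 202 200 200 199 199 200 196 182 169 183 186 188 189 192 196 198 183 135 155 157 161 160 162 159 159 160 159 160 161
 200 200 199 199 199 199 201 200 201 202 201 196 182 171 183 186 186 189 192 195 196 196 193 193 187 138 155 157 159 160 158 158 160 162 160 162
 199 198 199 200 199 200 200 201 200 194 182 168 185 188 188 1
[... 2137 characters left out ...]
  90  94  92  93  94  94 102 117 117 112 117  96 106 106 113 164 197 194 191 184 160 160 185 196 201 202 202 202 204 201
  82  88  90  88  93  90  93  92  97  95  98  97  95 100 120 112 100  90 110 156 193 192 192 184 159 159 186 198 199 201 200 200 200 201 204 203
  78  89  94  93  92  94  93  97  95  95  97  96  98 100 112 121 112 112 177 190 191 185 157 161 184 198 200 200 200 200 201 201 202 202 203 203
  82  74  87  96  96  99  94  94  96  95  99  97  97 100 108 116  98  89 103 145 157 160 186 198 203 201 200 200 201 200 201 203 203 202 199 199
  78  84  79  86  96  94  97  93  98  97  95 100  94 102 106  99 101  98  93  98 156 199 204 203 202 202 202 200 200 201 199 202 202 201 200 202
```

Both columns lie parallel on the floor, about 50 mm apart, with nuts near x≈17 and x≈-32 mm in the drawer frame. Next I'll bring the shut fingers down in front of the handle bar to push the drawer.

```bash
python3 -m creep '[{"claw":0,"translation":[0.4,1.2,-1],"delta_rot":[0,0,0]},{"claw":0,"translation":[0.4,1.2,-4],"delta_rot":[0,0,0]},{"claw":0,"translation":[0.4,1.2,-7],"delta_rot":[0,0,0]},{"claw":0,"translation":[0.4,1.2,-10],"delta_rot":[0,0,0]},{"claw":0,"translation":[0.4,1.2,-12.3],"delta_rot":[0,0,0]},{"claw":0,"translation":[0.4,1.2,-12.3],"delta_rot":[0,0,0]},{"claw":0,"translation":[0.4,1.2,-12.3],"delta_rot":[0,0,0]}]' 30
python3 - <<'E'
from h import *
goto([403,-180,45],Rt(37.5,0))
E
```

```text
time: 19.45
tool_pos: [403.3, -180.1, 43.0]
orientation: [-2.951, -1.01, 0.019]
ft_force: [-0.1, 0.1, -0.3]
grip_width: -0.2
grip_force: 0.0
tr cm [-0.03  0.01  0.2 ] rot [-0.018 -0.019 -0.005] now [ 403.3 -180.1   43. ]
```

```bash
python3 -m creep '[{"claw":0,"translation":[0.4,-0.5,0],"delta_rot":[0,0,0]},{"claw":0,"translation":[0.9,-1.2,0],"delta_rot":[0,0,0]},{"claw":0,"translation":[1.5,-2,0],"delta_rot":[0,0,0]},{"claw":0,"translation":[2.2,-2.9,0],"delta_rot":[0,0,0]},{"claw":0,"translation":[2.9,-3.8,0],"delta_rot":[0,0,0]},{"claw":0,"translation":[3.6,-4.7,0],"delta_rot":[0,0,0]},{"claw":0,"translation":[4.3,-5.6,0],"delta_rot":[0,0,0]},{"claw":0,"translation":[5,-6.5,0],"delta_rot":[0,0,0]}]'; python3 -m creep '[{"claw":0,"translation":[0.7,-0.9,0],"delta_rot":[0,0,0]},{"claw":0,"translation":[1.4,-1.8,0],"delta_rot":[0,0,0]},{"claw":0,"translation":[2.1,-2.7,0],"delta_rot":[0,0,0]},{"claw":0,"translation":[2.8,-3.6,0],"delta_rot":[0,0,0]},{"claw":0,"translation":[3.5,-4.5,0],"delta_rot":[0,0,0]},{"claw":0,"translation":[4.1,-5.3,0],"delta_rot":[0,0,0]},{"claw":0,"translation":[4.6,-6,0],"delta_rot":[0,0,0]},{"claw":0,"translation":[5,-6.5,0],"delta_rot":[0,0,0]}]'
```

```text
time: 20.25
tool_pos: [452.7, -245.7, 43.6]
orientation: [-2.951, -1.011, 0.02]
ft_force: [-0.1, 1.4, 1.4]
grip_width: 0.3
grip_force: 0.7
time: 21.05
tool_pos: [502.6, -310.8, 43.3]
orientation: [-2.951, -1.01, 0.02]
ft_force: [-2.3, -0.0, 0.6]
grip_width: 0.2
grip_force: 0.6
```

```bash
python3 -m creep '[{"claw":0,"translation":[0.3,-0.4,0],"delta_rot":[0,0,0]},{"claw":0,"translation":[0.6,-0.8,0],"delta_rot":[0,0,0]},{"claw":0,"translation":[0.9,-1.2,0],"delta_rot":[0,0,0]},{"claw":0,"translation":[1.1,-1.4,0],"delta_rot":[0,0,0]}]'; python3 -m creep '[{"claw":0,"translation":[0.15,-0.2,0],"delta_rot":[0,0,0]},{"claw":0,"translation":[0.3,-0.4,0],"delta_rot":[0,0,0]},{"claw":0,"translation":[0.3,-0.4,0],"delta_rot":[0,0,0]}]'
```

```text
time: 21.45
tool_pos: [513.4, -324.5, 43.2]
orientation: [-2.951, -1.01, 0.02]
ft_force: [-1.0, 0.9, 0.2]
grip_width: -0.0
grip_force: 0.5
time: 21.75
tool_pos: [516.6, -328.4, 43.2]
orientation: [-2.952, -1.011, 0.019]
ft_force: [-0.0, 0.4, -0.3]
grip_width: -0.1
grip_force: 0.0
```

```bash
python3 -m creep '[{"claw":0,"translation":[0.15,-0.2,0],"delta_rot":[0,0,0]},{"claw":0,"translation":[0.3,-0.4,0],"delta_rot":[0,0,0]},{"claw":0,"translation":[0.3,-0.4,0],"delta_rot":[0,0,0]}]'; python3 -m creep '[{"claw":0,"translation":[0.15,-0.2,0],"delta_rot":[0,0,0]},{"claw":0,"translation":[0.3,-0.4,0],"delta_rot":[0,0,0]},{"claw":0,"translation":[0.3,-0.4,0],"delta_rot":[0,0,0]}]'
```

```text
time: 22.05
tool_pos: [519.2, -331.7, 43.1]
orientation: [-2.95, -1.01, 0.02]
ft_force: [-0.5, 0.5, 0.6]
grip_width: -0.2
grip_force: 0.9
time: 22.35
tool_pos: [519.2, -331.8, 42.9]
orientation: [-2.941, -1.007, 0.024]
ft_force: [-7.2, 8.7, 9.7]
grip_width: -0.0
grip_force: 5.9
```

The force has risen at the predicted stop, so the drawer is shut. Backing off and checking.

```bash
python3 -m creep '[{"claw":0,"translation":[-0.6,0.8,0],"delta_rot":[0,0,0]},{"claw":0,"translation":[-2,2.6,0],"delta_rot":[0,0,0]},{"claw":0,"translation":[-4,5.2,1],"delta_rot":[0,0,0]},{"claw":0,"translation":[-6,7.5,4],"delta_rot":[0,0,0]},{"claw":0,"translation":[-8,10,8],"delta_rot":[0,0,0]},{"claw":0,"translation":[-10,14,12],"delta_rot":[0,0,0]},{"claw":0,"translation":[-10,14,12],"delta_rot":[0,0,0]},{"claw":0,"translation":[-10,14,12],"delta_rot":[0,0,0]}]'
python3 - <<'E'
from h import *
t=snap('top','t9.png');s=snap('scene','s9.png')
for n,im,f in(('top',t,'top0'),('scene',s,'scene0')):
    im0=cv2.imread('pics/%s.png'%f)[:,:,::-1]
    r=(slice(120,235),slice(285,400)) if n=='top' else (slice(150,215),slice(275,360))
    w=lambda i:((i[r][:,:,0].astype(int)-i[r][:,:,2])>35).sum()
    print(n,'wood px before/after',w(im0),w(im))
# nuts of long still in place (top)
for im in (cv2.imread('pics/top0.png')[:,:,::-1],t):
    g=cv2.threshold(im[150:205,240:300].max(2),120,255,1)[1]; n,l,st,c=cv2.connectedComponentsWithStats(g)
    print([(c[i]+[240,150]).round(1).tolist() for i in range(1,n) if st[i,4]>15])
E
```

```text
time: 23.15
tool_pos: [423.1, -195.5, 164.4]
orientation: [-2.952, -1.013, 0.016]
ft_force: [0.5, -0.5, -0.4]
grip_width: -0.1
grip_force: 0.0
top wood px before/after 3236 303
scene wood px before/after 1103 0
[[270.6, 152.7], [250.7, 162.6], [292.8, 174.7], [242.0, 183.2], [282.6, 194.8]]
[[250.7, 162.7], [276.3, 199.5]]
```

```bash
python3 -c "
from station import robot
print(robot.finish_job())"
```

```text
the job is handed in; nothing more can be done
None
```

The job is handed in, with no verdict returned: both short columns were laid flat and apart in the drawer, and the drawer was pushed against its stop with no open drawer visible from the front. The long column's upper nut hadn't moved; the arm hid its lower nut, and I didn't check the bystanders at the end.

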